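Slide the green vase into the holding shoe

ROBOT

A 6-joint arm with a two-finger parallel gripper is mounted at the origin on the work surface. World frame = base frame: x ahead of the robot, y to its left, z up, the work surface at z = 0. Lengths are in m, angles in rad, forces in N, time in s.
With the tool pointing down it reaches from about 0.15 to 0.775 m from the base axis. Payload 6.1 kg.
Tool frame: the origin (TCP) lies at the very end of the fingers, on their centre line; the grasp point (between the pads) lies 19 mm behind it; z points along the fingers, y is the line along which they close (so a half turn about z gives the same grasp; the last joint's range is limited). The gripper opens to 85 mm and grips with 20 to 120 N. Pads are 22 mm wide; open, the fingers measure 114 mm over their backs; the gripper's body (76 mm by 85 mm) begins 54 mm behind the grasp point. The pads swing forward as they close: fully open they stand 13 mm farther back than shut.
Start: joints at [1.269, 0.126, -0.04, 1.405, 0, 1.571], TCP at [0.156, 0.501, 0.231] pointing down, gripper open.
Joint ranges: [-2.72, 2.72], [-0.95, 1.95], [-1.27, 1.35], [-1.78, 2.02], [-1.46, 1.47], [-3.14, 3.14]. Speed limits (rad/s): [2.39, 2.39, 3.01, 3.14, 3.14, 3.14].

INTERFACE

Orientations are given as a 3x3 rotation matrix whose columns are the frame's x, y, z axes.
In Python, from station import manip gives the robot as it stands. The module is installed in compiled form; this text tells all that it offers.
- The arm moves only by the tool jog_arm, never from a script. Its argument "steps" is a list of rows, each a list of 5 numbers: the shift along the tool's x, y, z in cm, then the turn about the tool's z in degrees, then the finger opening in cm, from 0 to 8.54. In form: [[dx, dy, dz, spin, hand], ...]. A call has 1 to 10 rows; each row shifts and turns the commanded pose from where the row before left it, along the tool's axes as they then stand; what a row does not reach is not made up. A row lasts 1/12 s, in which the tool goes at most 41.7 mm and 7.16 degrees, less where a joint would pass 70% of its speed; a pose out of reach is approached as far as the arm can. A call is refused whole if a number of a shift passes 4.17 or a number of a turn 7.16, either way. A call with a gripper value outside its range is refused whole. The fingers move at their own pace and stop on an object; "force" is the grip in N (left out, the last holds). Time passes only in rows, so rows that do not move let the fingers close. It gives the time, the measured TCP pose, the force, the opening and the grip force at its end, in the units of the state.
- manip.state(): the state, without advancing time (a new reading comes with each control period).
- manip.snapshot(name): name is "scene" or "top" or "wrist"; returns (picture, depth): 400x640x3 uint8, blue, green, red; 400x640 float32, m along the optical axis (not along the pixel's ray), 0 where there is no reading.
- manip.camera_info(name): a dict with "fx", "fy", "cx", "cy" (pixels), "xyz" and "rotation" of the camera in the world; the wrist camera has in their place "T_tool_cam" (4x4, takes a point from camera to tool coordinates, whose origin is the TCP and whose axes are the flange's). Camera axes: x right, y up, looking along -z (the intrinsics and any distortion apply to the point x, -y, -z); pixel columns grow to the right and rows downward; lengths in m; the calibration is good to about 2 mm. The wrist camera is an equidistant fisheye: a pixel r from the principal point sees the ray r / f radians off the axis. A picture is of the moment at which its call begins: read the wrist's pose just before it. camera_info takes no time and is no camera call.
- manip.close_job(): hands the job in; it is judged then, once.
The state is a dict: "clock": time; "qpos": joint angles; "joint_velocities": joint speeds; "joint_torque": joint torques, N m; "eef_pos": TCP position; "orientation": TCP orientation; "ft_force": force on the tool from outside, world axes, zero at the start; "moment": the same for the moment, N m; "finger_gap": finger opening in m; "grasp_force": force on a finger pad.
Only numpy, scipy, OpenCV 4.12 (cv2) and the standard library are available. Lean on these libraries where they do the work, as an engineer would, in place of code of your own. Each camera call takes 0.05 s, during which the arm holds its last target. There are 200 camera calls.

TASK

Put the green vase into the yellow holding shoe, so that it is held by its foot: keeping it upright, slide its brass foot in through the open mouth, under the yellow lip, until the foot is fully home against the back stop and stands flat on the shoe's floor, then let go. Leave the blue and the red vase standing where they are.

Things in the scene. Friction and masses are not known exactly. Their poses are not given: they have to be found in the camera images.
- vase_green: Green enamelled vase, 165 mm tall, upright, about 0.35 kg, round: brass foot flange dia 64, 10 thick; thin waist dia 26 from 10 to 42 mm height; green belly with white flowers, dia 56 at 68 mm height; straight white neck dia 32 from 107 to 165 mm height. Loose; the one to load. Origin: centre of the foot's underside, z up.
- vase_blue: Bystander vase, same shape, size and origin as the green one but with a blue belly. Leave it alone.
- vase_red: Bystander vase, same shape, size and origin as the green one but with a red belly. Leave it alone.
- shoe: Fixed shoe: 12 mm thick, 116 wide steel plate, x -150 to 55. Yellow U block from x -43 (mouth, open to -x) to back stop face x 32. Pocket 84 wide, floor z 12; lip over it z 32 to 40, with a 48 wide slot for the waist: the foot enters only along +x; set the vase down near x -100. Origin: bench level, under the foot's centre when it touches the stop, mid pocket. x into pocket, y across, z up. mm.
Things that resemble listed ones, but are neither listed nor needed, are in the scene too. What is shaped like the vase_green but purple is not meant.

How it is judged:
By the outcome, as a careful person would: the job done as asked, in the order asked, and still so for the second after the job is handed in, with the robot touching nothing.
It also fails if it takes over 38 s, if anything falls off the work surface, if the arm or the gripper's body presses on something with over 40 N, if the wrist force passes 120 N, or if a joint passes its speed limit or range.

## Working session

There is one attempt and no reset: what is moved stays moved. The work goes in short steps, Python scripts to look and compute and a tool call to move; the robot and the scene stay as the last step left them, time stands still between calls to the robot, and variables do not carry over. Pictures are saved under pics/ and viewed, at most 10 in all, crops included, and the job is handed in when it is done.

Besides the shell and the picture viewer there is one more tool, called after ">>>" as name(argument=value, ...), one argument or row to a line, values as JSON. jog_arm: Moves the arm, as the interface text tells. Its arguments: {"type":"object","properties":{"steps":{"type":"array","items":{"type":"array","items":{"type":"number"}}},"force":{"type":"number"}},"required":["steps"]}

```bash
mkdir -p pics; cat > h.py <<'E'
import numpy as np, cv2
from station import manip
def world(name,u,v,d,ci):
    x=(u-ci['cx'])/ci['fx']*d; y=(v-ci['cy'])/ci['fy']*d
    p=np.stack([x,-y,-d],-1)
    return p@np.array(ci['rotation']).T+np.array(ci['xyz'])
E
python3 - <<'E'
from h import *
np.set_printoptions(precision=4,suppress=True)
for n in ("scene","top"):
    p,d=manip.snapshot(n); cv2.imwrite(f"pics/{n}.png",p); np.savez(f"{n}.npz",p=p,d=d)
    print(n,manip.camera_info(n))
print(manip.camera_info("wrist"));print(manip.state())
E
```

```text
scene {'fx': 413.00806380282444, 'fy': 413.00806380282444, 'cx': 317.01914191963385, 'cy': 194.27214574875813, 'xyz': array([ 1.0547, -0.2185,  0.7951]), 'rotation': array([[ 0.2673, -0.7603,  0.592 ],
       [ 0.9635,  0.2186, -0.1542],
       [-0.0122,  0.6116,  0.7911]])}
top {'fx': 426.7175482075878, 'fy': 426.7175482075878, 'cx': 319.7244485391627, 'cy': 204.6423778164021, 'xyz': array([ 0.3225, -0.044 ,  0.9787]), 'rotation': array([[-0.022 ,  0.9817, -0.1893],
       [-0.9997, -0.0202,  0.0115],
       [ 0.0074,  0.1896,  0.9818]])}
{'fx': 309.70691628693146, 'fy': 309.70691628693146, 'cx': 320.1399314992382, 'cy': 201.5900330964744, 'T_tool_cam': array([[-0.0002,  0.9467,  0.3222,  0.0832],
       [ 1.    ,  0.0001,  0.0002,  0.0005],
       [ 0.0002,  0.3222, -0.9467, -0.144 ],
       [ 0.    ,  0.    ,  0.    ,  1.    ]])}
{'clock': 0.1, 'qpos': array([ 1.269 ,  0.1263, -0.0405,  1.4054, -0.    ,  1.5708]), 'joint_velocities': array([-0.0007, -0.0004,  0.0042, -0.0009,  0.0022, -0.0016]), 'joint_torque': array([ -0.0008, -43.69  ,  35.3608,   0.0135,   0.0001,   0.    ]), 'eef_pos': array([0.156 , 0.5009, 0.2306]), 'orientation': array([[-0.9548,  0.2973, -0.0004],
       [ 0.2973,  0.9548, -0.0014],
       [-0.    , -0.0014, -1.    ]]), 'ft_force': array([-0.6501,  0.0083,  0.4692]), 'moment': array([-0.019 ,  0.0171,  0.0233]), 'grasp_force': 0.0, 'finger_gap': 0.08561318560593101}
```

View pics/scene.png

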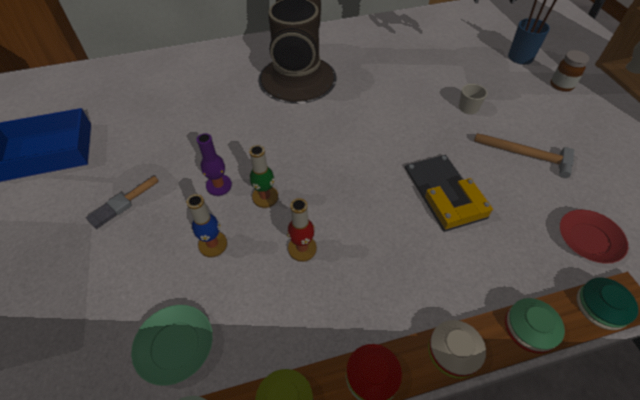

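View pics/top.png

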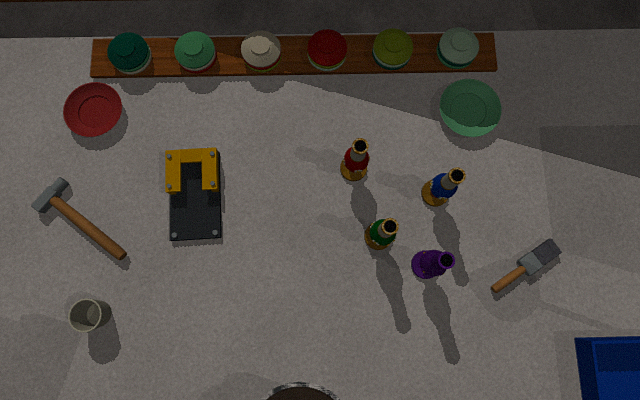

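Scene view: the green vase is at about (263,180), with blue (207,225), red (301,230) and the purple decoy (213,165) around it, and the shoe at about (450,190). In the top view, green is at (380,235), and the shoe's yellow block is at (192,170) with its mouth facing down-image (towards the base).

```bash
python3 - <<'E'
from h import *
np.set_printoptions(precision=4,suppress=True)
v,u=np.mgrid[0:400,0:640]
for n in ("scene","top"):
    z=np.load(n+".npz"); ci=manip.camera_info(n); d=z['d']; W=world(n,u,v,d,ci); p=z['p']
    hsv=cv2.cvtColor(p,cv2.COLOR_BGR2HSV); ok=d>0
    print(n,"table z",np.median(W[...,2][ok&(abs(W[...,2])<.02)]))
    wk=ok&(W[...,0]>.15)&(W[...,0]<.62)
    tall=(wk&(W[...,2]>.12)&(W[...,2]<.18)&(abs(W[...,1])<.4)).astype(np.uint8)
    k,l,s,c=cv2.connectedComponentsWithStats(tall)
    for i in range(1,k):
        if s[i,4]<20: continue
        m=(l==i); q=W[m]; zz=q[:,2]
        t=q[zz>zz.max()-.012]
        print(c[i],s[i,4],"zmax",zz.max(),"top mid",(t.min(0)+t.max(0))/2,"ext",np.ptp(t,axis=0))
    ye=(hsv[...,0]>18)&(hsv[...,0]<32)&(hsv[...,1]>180)&(hsv[...,2]>90)&ok&(W[...,2]>.034)&(W[...,2]<.048)&(W[...,1]>.1)
    P=W[ye]; print("yellow",len(P),np.median(P[:,2]))
    r=cv2.minAreaRect((P[:,:2]*1000).astype(np.float32)); print(r); print(cv2.boxPoints(r))
    pl=ok&(W[...,2]>.007)&(W[...,2]<.05)&(W[...,1]>.15)&(W[...,1]<.45)&(W[...,0]>.2)&(W[...,0]<.6)
    k,l,s,c=cv2.connectedComponentsWithStats(pl.astype(np.uint8)); i=1+s[1:,4].argmax()
    r=cv2.minAreaRect((W[l==i][:,:2]*1000).astype(np.float32)); print("shoe",c[i],s[i,4],r); print(cv2.boxPoints(r))
E
```

```text
scene table z 0.00040618586772328547
[206.2701 145.1868] 348 zmax 0.1681645378555553 top mid [ 0.368  -0.2893  0.1623] ext [0.0349 0.0322 0.0118]
[258.1453 157.2251] 351 zmax 0.16870562958650537 top mid [ 0.4357 -0.1861  0.1627] ext [0.0357 0.0315 0.012 ]
[197.68   207.1294] 425 zmax 0.16895354227227832 top mid [ 0.5336 -0.3239  0.163 ] ext [0.0344 0.0319 0.0119]
[299.4005 211.3109] 402 zmax 0.1679502377277059 top mid [ 0.5986 -0.1357  0.162 ] ext [0.0336 0.0319 0.012 ]
yellow 1175 0.03991432109632398
((592.067626953125, 236.21792602539062), (100.80044555664062, 115.75540161132812), 2.7841198444366455)
[[538.9156 291.5792]
 [544.5381 175.9604]
 [645.2197 180.8566]
 [639.5971 296.4754]]
shoe [442.3455 183.1467] 2495 ((518.4925537109375, 234.1038818359375), (167.1504669189453, 119.16107940673828), 2.330291986465454)
[[432.5639 290.237 ]
 [437.409  171.1744]
 [604.4212 177.9708]
 [599.5761 297.0333]]
top table z 0.0007671903083644738
[358.7442 148.4053] 301 zmax 0.17032943617501273 top mid [ 0.5979 -0.1357  0.1645] ext [0.0327 0.0305 0.0117]
[453.603  177.2806] 335 zmax 0.1689976512286444 top mid [ 0.5338 -0.324   0.1633] ext [0.0331 0.0322 0.0114]
[387.9381 227.079 ] 291 zmax 0.16928783119252322 top mid [ 0.4348 -0.187   0.164 ] ext [0.0315 0.0331 0.0106]
[442.9852 260.3947] 337 zmax 0.16935536220417968 top mid [ 0.3684 -0.29    0.1634] ext [0.0324 0.0332 0.0118]
yellow 1347 0.040545826845816535
((592.5062866210938, 237.08346557617188), (98.04521179199219, 115.4986572265625), 2.9553163051605225)
[[540.5715 292.2285]
 [546.5263 176.8835]
 [644.4411 181.9384]
 [638.4863 297.2834]]
shoe [193.3968 202.4097] 3783 ((519.1887817382812, 233.72921752929688), (166.53659057617188, 117.51446533203125), 2.494127035140991)
[[433.4424 288.8072]
 [438.5563 171.4041]
 [604.9352 178.6512]
 [599.8213 296.0544]]
```

>>> jog_arm(
  steps=[
    [0,0,0,7,8.5],
    [0,0,0,7,8.5],
    [0,0,0,7,8.5],
    [0,0,0,7,8.5],
    [0,0,0,7,8.5],
    [0,0,0,7,8.5],
    [0,0,0,7,8.5],
    [0,0,0,7,8.5],
    [0,0,0,7,8.5],
    [0,0,0,7,8.5],
  ],
  force=50,
)

```text
clock: 0.93
eef_pos: [0.156, 0.501, 0.2308]
orientation: [[-0.041, 0.999, -0.0], [0.999, 0.041, -0.001], [-0.001, -0.0, -1.0]]
ft_force: [-0.1, 0.0, 0.3]
finger_gap: 0.0851
grasp_force: 0.0
```

>>> jog_arm(
  steps=[
    [-3.5,1.2,0,0,8.5],
    [-3.5,1.2,0,0,8.5],
    [-3.5,1.2,0,0,8.5],
    [-3.5,1.2,0,0,8.5],
    [-3.5,1.2,0,0,8.5],
    [-3.5,1.2,0,0,8.5],
    [-3.5,1.2,0,0,8.5],
    [-3.5,1.2,0,0,8.5],
    [-3.5,1.2,0,0,8.5],
    [-3.5,1.2,0,0,8.5],
  ],
)

```text
clock: 1.77
eef_pos: [0.2923, 0.1556, 0.2312]
orientation: [[-0.048, 0.999, 0.0], [0.999, 0.048, 0.0], [0.0, 0.0, -1.0]]
ft_force: [1.6, 0.8, 0.3]
finger_gap: 0.0849
grasp_force: 0.0
```

>>> jog_arm(
  steps=[
    [-3.5,1.2,0,0,8.5],
    [-3.5,1.2,0,0,8.5],
    [-3.5,1.2,0,0,8.5],
    [-3.5,1.2,0,0,8.5],
    [-3.5,1.2,0,0,8.5],
    [-3.5,1.2,0,0,8.5],
    [-3.5,1.2,0,0,8.5],
    [-2.5,1.2,0,0,8.5],
    [-1,1,0,0,8.5],
    [0,0,0,0,8.5],
  ],
)

```text
clock: 2.6
eef_pos: [0.4128, -0.1191, 0.2304]
orientation: [[-0.044, 0.999, -0.001], [0.999, 0.044, 0.0], [0.0, -0.001, -1.0]]
ft_force: [0.1, 0.6, 0.2]
finger_gap: 0.085
grasp_force: 0.0
```

>>> jog_arm(
  steps=[
    [-2,0.5,0,0,8.5],
    [-2,0.5,0,0,8.5],
    [-2,0.5,0,0,8.5],
    [-0.85,0.45,0,0,8.5],
    [0,0,0,0,8.5],
    [0,0,0,0,8.5],
  ],
)

```text
clock: 3.1
eef_pos: [0.4341, -0.1838, 0.2311]
orientation: [[-0.048, 0.999, -0.001], [0.999, 0.048, 0.001], [0.001, -0.001, -1.0]]
ft_force: [0.1, 0.1, -0.8]
finger_gap: 0.0849
grasp_force: 0.0
```

```bash
python3 - <<'E'
from h import *
np.set_printoptions(precision=4,suppress=True)
s=manip.state(); p,d=manip.snapshot("wrist"); cv2.imwrite("pics/w1.png",p); ci=manip.camera_info("wrist")
v,u=np.mgrid[0:400,0:640]; a=u-ci['cx'];b=v-ci['cy'];r=np.hypot(a,b);t=r/ci['fx'];k=np.tan(t)/np.maximum(r,1e-9)
C=np.stack([a*k*d,-b*k*d,-d],-1); T=ci['T_tool_cam']; P=C@T[:3,:3].T+T[:3,3]; W=P@s['orientation'].T+s['eef_pos']
m=(d>0)&(t<1.4)&(W[...,2]>.10)&(W[...,2]<.175)&(np.hypot(W[...,0]-.435,W[...,1]+.187)<.04)
q=W[m]; print(s['eef_pos'],len(q),q[:,2].max()); tt=q[q[:,2]>q[:,2].max()-.008]; print((tt.min(0)+tt.max(0))/2,np.ptp(tt,axis=0))
E
```

```text
[ 0.4341 -0.1838  0.2311] 2543 0.16899305702742015
[ 0.4343 -0.1857  0.165 ] [0.0329 0.0337 0.0079]
```

View pics/w1.png

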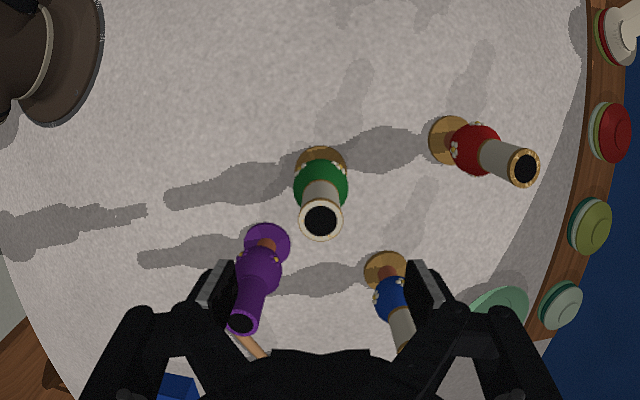

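The wrist view shows the green rim at (320,220), midway between the fingers. Purple and blue sit lower in the frame and are clear of the descent path.

>>> jog_arm(
  steps=[
    [-0.25,0.05,2,0,8.5],
    [0,0,2,0,8.5],
    [0,0,2,0,8.5],
    [0,0,2,0,8.5],
    [0,0,1.5,0,8.5],
    [0,0,1,0,8.5],
    [0,0,0.4,0,8.5],
    [0,0,0,0,8.5],
    [0,0,0,0,8.5],
  ],
)

```text
clock: 3.9
eef_pos: [0.4352, -0.1871, 0.123]
orientation: [[-0.048, 0.999, 0.001], [0.999, 0.048, -0.0], [-0.0, 0.001, -1.0]]
ft_force: [-0.4, -0.1, 0.7]
finger_gap: 0.0848
grasp_force: 0.0
```

>>> jog_arm(
  steps=[
    [0,0,0,0,4],
    [0,0,0,0,4],
    [0,0,0,0,3],
    [0,0,0,0,2],
    [0,0,0,0,2],
    [0,0,0,0,2],
    [0,0,0,0,2],
    [0,0,0,0,2],
    [0,0,0,0,2],
    [0,0,0,0,2],
  ],
  force=50,
)

```text
clock: 4.73
eef_pos: [0.435, -0.1875, 0.1228]
orientation: [[-0.047, 0.999, 0.0], [0.999, 0.047, -0.0], [-0.0, 0.0, -1.0]]
ft_force: [-1.9, -0.4, 5.6]
finger_gap: 0.0311
grasp_force: 49.4
```

>>> jog_arm(
  steps=[
    [0,0,-0.5,0,2],
    [0,0,-1,0,2],
    [0,0,-1.5,0,2],
    [0,0,-1.5,0,2],
    [0,0,-1,0,2],
    [0,0,-0.5,0,2],
    [0,0,0,0,2],
  ],
)

```text
clock: 5.32
eef_pos: [0.4355, -0.1876, 0.1835]
orientation: [[-0.047, 0.999, 0.002], [0.999, 0.047, -0.001], [-0.001, 0.002, -1.0]]
ft_force: [0.9, 0.9, -2.6]
finger_gap: 0.031
grasp_force: 49.9
```

>>> jog_arm(
  steps=[
    [1,0.2,0,0,2],
    [2,0.4,0,0,2],
    [2.5,0.4,0,0,2],
    [2.5,0.4,0,0,2],
    [2.5,0.4,0,0,2],
    [2.5,0.4,0,0,2],
    [2.5,0.4,0,0,2],
    [2.5,0.4,0,0,2],
    [2.5,0.4,0,0,2],
    [2.5,0.4,0,0,2],
  ],
)

```text
clock: 6.15
eef_pos: [0.4611, 0.0461, 0.1812]
orientation: [[-0.047, 0.999, -0.002], [0.999, 0.047, 0.0], [0.0, -0.002, -1.0]]
ft_force: [0.5, -0.1, -3.4]
finger_gap: 0.031
grasp_force: 49.9
```

>>> jog_arm(
  steps=[
    [2.5,0.4,0,0,2],
    [2.5,0.4,0,0,2],
    [2.5,0.4,0,0,2],
    [2.5,0.4,0,0,2],
    [2.5,0.4,0,0,2],
    [2.5,0.4,0,0,2],
    [2,0.4,0,0,2],
    [1,0.2,0,0,2],
    [0,0,0,0,2],
    [0,0,0,0,2],
  ],
)

```text
clock: 6.98
eef_pos: [0.4827, 0.2255, 0.1814]
orientation: [[-0.048, 0.999, -0.002], [0.999, 0.048, -0.001], [-0.001, -0.002, -1.0]]
ft_force: [-0.3, -0.9, -2.7]
finger_gap: 0.0312
grasp_force: 49.9
```

```bash
python3 - <<'E'
from h import *
print(manip.state()['eef_pos'])
a=manip.snapshot("scene")[0]; b=manip.snapshot("top")[0]
o=np.hstack([cv2.resize(a[60:270,370:545],None,fx=2.2,fy=2.2,interpolation=cv2.INTER_CUBIC),cv2.resize(b[90:300,110:285],None,fx=2.2,fy=2.2,interpolation=cv2.INTER_CUBIC)])
cv2.imwrite("pics/c1.png",cv2.convertScaleAbs(o,alpha=1.6))
E
```

```text
[0.48273462 0.22550122 0.18141543]
```

View pics/c1.png

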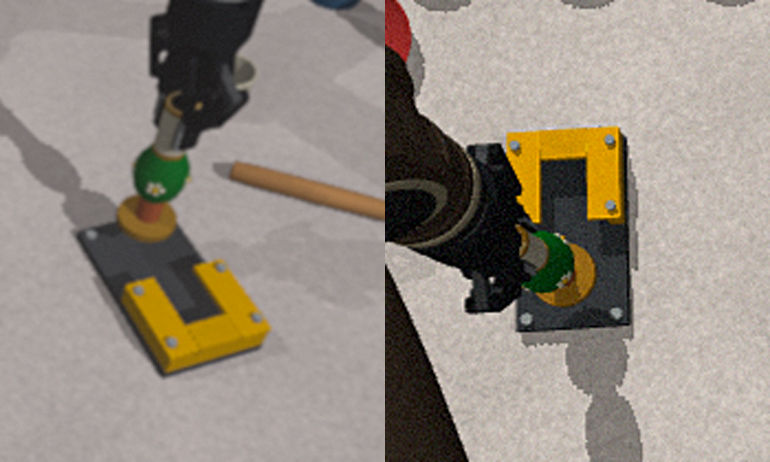

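The vase hangs over the plate, with its foot at (147,215) in the left crop and about (568,275) in the right, and looks roughly upright. I'll check tilt and foot position by projecting the expected vase into both views.

```bash
cat > ov.py <<'E'
from h import *
import sys
# overlay: expected vase circles (foot, belly) at foot centre f, shoe outline
f=np.array(eval(sys.argv[1])); name=sys.argv[2]; sc=np.array([.5863,.2364,0]); th=np.radians(2.8)
t=np.linspace(0,2*np.pi,40); c=np.stack([np.cos(t),np.sin(t),0*t],-1)
R=np.array([[np.cos(th),-np.sin(th),0],[np.sin(th),np.cos(th),0],[0,0,1]])
box=lambda x0,x1,w,z:np.array([[x0,-w,z],[x1,-w,z],[x1,w,z],[x0,w,z]])/1e3@R.T+sc
L=[f+c*.032,f+c*.032+[0,0,.01],f+c*.028+[0,0,.068],f+c*.016+[0,0,.107],box(-150,55,58,12),box(-43,55,58,40),box(-43,32,24,40)]
out=[]
for n,(r0,r1,c0,c1) in (("scene",(60,270,370,545)),("top",(90,300,110,285))):
    p=cv2.convertScaleAbs(manip.snapshot(n)[0],alpha=1.5); ci=manip.camera_info(n); S=2.2
    im=cv2.resize(p[r0:r1,c0:c1],None,fx=S,fy=S,interpolation=cv2.INTER_CUBIC)
    for q in L:
        k=(q-ci['xyz'])@np.array(ci['rotation']); uv=np.stack([ci['cx']+ci['fx']*k[:,0]/-k[:,2],ci['cy']-ci['fy']*k[:,1]/-k[:,2]],-1)
        cv2.polylines(im,[((uv+.5-[c0,r0])*S).astype(np.int32)],True,(255,0,255),1)
    out.append(im)
cv2.imwrite(name,np.hstack(out))
E
python3 ov.py "[.483,.2265,.0586]" pics/c2.png
```

```text
(no output)
```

View pics/c2.png

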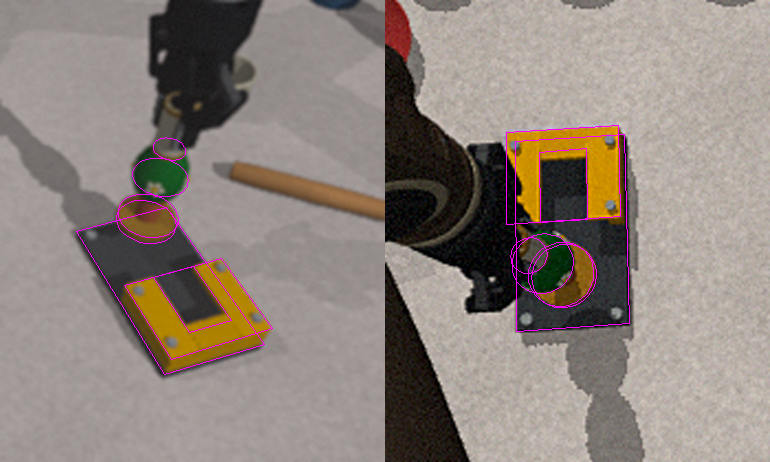

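The overlay matches both vase and shoe within about a pixel, so the vase is upright and the shoe pose is good. Next I shift 6 mm sideways and lower to just above the plate.

>>> jog_arm(
  steps=[
    [0.3,0,0,0,2],
    [0.3,0,0.5,0,2],
    [0,0,1,0,2],
    [0,0,1,0,2],
    [0,0,1,0,2],
    [0,0,0.6,0,2],
    [0,0,0.2,0,2],
    [0,0,0,0,2],
    [0,0,0,0,2],
    [0,0,0,0,2],
  ],
)

```text
clock: 8.02
eef_pos: [0.4835, 0.2316, 0.1398]
orientation: [[-0.047, 0.999, 0.001], [0.999, 0.047, 0.0], [0.0, 0.001, -1.0]]
ft_force: [0.2, 0.3, -2.4]
finger_gap: 0.0308
grasp_force: 50.0
```

>>> jog_arm(
  steps=[
    [0,0.5,0.2,0,2],
    [0,1,0,0,2],
    [0,1.2,0,0,2],
    [0,1.2,0,0,2],
    [0,1.2,0,0,2],
    [0,1.2,0,0,2],
    [0,1.2,0,0,2],
    [0,0.8,0,0,2],
    [0,0.5,0,0,2],
    [0,0.3,0,0,2],
  ],
)

```text
clock: 8.85
eef_pos: [0.5749, 0.2357, 0.137]
orientation: [[-0.047, 0.999, -0.0], [0.999, 0.047, -0.0], [-0.0, -0.0, -1.0]]
ft_force: [0.2, -0.4, -3.0]
finger_gap: 0.0311
grasp_force: 50.1
```

>>> jog_arm(
  steps=[
    [0,0,0,0,2],
    [0,0,0,0,2],
    [0,0,0.1,0,2],
    [0,0,0.1,0,2],
    [0,0,0,0,2],
  ],
)

```text
clock: 9.27
eef_pos: [0.5736, 0.2357, 0.1352]
orientation: [[-0.048, 0.999, -0.0], [0.999, 0.048, -0.0], [-0.0, -0.0, -1.0]]
ft_force: [-0.4, -0.2, -3.1]
finger_gap: 0.0309
grasp_force: 50.1
```

Still hanging free, with about 12 mm to go. I'll lower to contact, then advance gently.

>>> jog_arm(
  steps=[
    [0,0.3,0,0,2],
    [0,0.3,0,0,2],
    [0,0.2,0.05,0,2],
    [0,0,0,0,2],
    [0,0,0,0,2],
  ],
)

```text
clock: 9.68
eef_pos: [0.5824, 0.2361, 0.1349]
orientation: [[-0.047, 0.999, 0.0], [0.999, 0.047, 0.0], [0.0, 0.0, -1.0]]
ft_force: [0.4, -0.5, -2.6]
finger_gap: 0.0312
grasp_force: 50.3
```

>>> jog_arm(
  steps=[
    [0,0.1,0,0,2],
    [0,0.1,0,0,2],
    [0,0,0,0,2],
    [0,0,0,0,2],
  ],
)

```text
clock: 10.02
eef_pos: [0.5841, 0.2362, 0.1349]
orientation: [[-0.047, 0.999, 0.0], [0.999, 0.047, 0.0], [0.0, 0.0, -1.0]]
ft_force: [-1.3, -0.5, -1.0]
finger_gap: 0.0312
grasp_force: 50.3
```

>>> jog_arm(
  steps=[
    [0,0.1,0,0,2],
    [0,0.1,0,0,2],
    [0,0,0,0,2],
    [0,0,0,0,2],
  ],
)

```text
clock: 10.35
eef_pos: [0.586, 0.2363, 0.1349]
orientation: [[-0.047, 0.999, -0.0], [0.999, 0.047, 0.0], [0.0, -0.0, -1.0]]
ft_force: [-1.3, -0.5, -0.1]
finger_gap: 0.0311
grasp_force: 50.4
```

>>> jog_arm(
  steps=[
    [0,0.05,0,0,2],
    [0,0.05,0,0,2],
    [0,0,0,0,2],
    [0,0,0,0,2],
  ],
)

```text
clock: 10.68
eef_pos: [0.5865, 0.2363, 0.1349]
orientation: [[-0.047, 0.999, -0.001], [0.999, 0.047, 0.0], [0.0, -0.001, -1.0]]
ft_force: [-4.7, -0.9, 3.5]
finger_gap: 0.0311
grasp_force: 50.9
```

>>> jog_arm(
  steps=[
    [0,0.05,0,0,2],
    [0,0,0,0,2],
    [0,0,0,0,2],
  ],
)

```text
clock: 10.93
eef_pos: [0.5868, 0.2364, 0.135]
orientation: [[-0.047, 0.999, -0.001], [0.999, 0.047, 0.0], [0.0, -0.001, -1.0]]
ft_force: [-6.2, -0.8, 4.5]
finger_gap: 0.0309
grasp_force: 51.3
```

The stop is firmly felt. I'll ease the grip, open slowly, and keep the arm still.

>>> jog_arm(
  steps=[
    [0,0,0,0,2.8],
    [0,0,0,0,2.9],
    [0,0,0,0,3],
    [0,0,0,0,3.1],
    [0,0,0,0,3.2],
    [0,0,0,0,3.3],
    [0,0,0,0,3.4],
    [0,0,0,0,3.6],
    [0,0,0,0,3.8],
    [0,0,0,0,4],
  ],
  force=20,
)

```text
clock: 11.77
eef_pos: [0.588, 0.2364, 0.1348]
orientation: [[-0.047, 0.999, 0.001], [0.999, 0.047, 0.0], [-0.0, 0.001, -1.0]]
ft_force: [0.0, 1.0, -0.5]
finger_gap: 0.0401
grasp_force: 0.0
```

>>> jog_arm(
  steps=[
    [0,0,0,0,5],
    [0,0,0,0,6],
    [0,0,0,0,7],
    [0,0,0,0,8],
    [0,0,0,0,8.5],
    [0,0,0,0,8.5],
    [0,0,0,0,8.5],
  ],
)

```text
clock: 12.35
eef_pos: [0.5875, 0.2363, 0.1348]
orientation: [[-0.047, 0.999, 0.0], [0.999, 0.047, -0.0], [-0.0, 0.0, -1.0]]
ft_force: [-0.8, 0.5, -0.5]
finger_gap: 0.0849
grasp_force: 0.0
```

```bash
python3 ov.py "[.5863,.2364,.012]" pics/c3.png
```

```text
(no output)
```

View pics/c3.png

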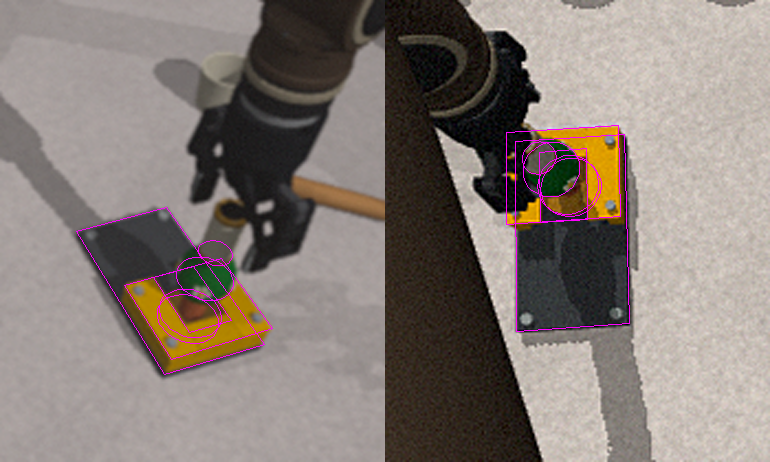

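The vase stands in the pocket with the fingers open and clear. In the left crop the belly at (208,280) lies on the predicted circle. I'll raise the arm and measure uprightness.

>>> jog_arm(
  steps=[
    [0,0,-1,0,8.5],
    [0,0,-2,0,8.5],
    [0,0,-2.5,0,8.5],
    [0,0,-2.5,0,8.5],
    [0,0,-2,0,8.5],
    [0,0,-1,0,8.5],
    [0,0,0,0,8.5],
  ],
)

```text
clock: 13.03
eef_pos: [0.5885, 0.2367, 0.2481]
orientation: [[-0.047, 0.999, 0.005], [0.999, 0.047, 0.002], [0.002, 0.005, -1.0]]
ft_force: [-0.4, -0.2, 0.1]
finger_gap: 0.0847
grasp_force: 0.0
```

>>> jog_arm(
  steps=[
    [0,-1,0,0,8.5],
    [0,-3,0,0,8.5],
    [0,-3,0,0,8.5],
    [0,-3,0,0,8.5],
    [0,-3,0,0,8.5],
    [0,-3,0,0,8.5],
    [0,-2,0,0,8.5],
    [0,-1,0,0,8.5],
    [0,0,0,0,8.5],
  ],
)

```text
clock: 13.78
eef_pos: [0.396, 0.2271, 0.2445]
orientation: [[-0.048, 0.999, -0.001], [0.999, 0.048, -0.0], [-0.0, -0.001, -1.0]]
ft_force: [1.0, 0.4, -0.2]
finger_gap: 0.0853
grasp_force: 0.0
```

```bash
python3 ov.py "[.5863,.2364,.012]" pics/c4.png; python3 - <<'E'
from h import *
np.set_printoptions(precision=4,suppress=True)
v,u=np.mgrid[0:400,0:640]
for n in ("scene","top"):
    p,d=manip.snapshot(n); W=world(n,u,v,d,manip.camera_info(n))
    m=(d>0)&(np.hypot(W[...,0]-.587,W[...,1]-.236)<.05)&(W[...,2]>.1)&(W[...,2]<.185); q=W[m]
    t=q[q[:,2]>q[:,2].max()-.012]; print(n,q[:,2].max(),(t.min(0)+t.max(0))/2,np.ptp(t,axis=0))
E
```

```text
scene 0.18085322424435468 [0.5861 0.2375 0.175 ] [0.033  0.0353 0.0118]
top 0.1817720141994592 [0.586  0.2366 0.1761] [0.0329 0.0328 0.0113]
```

View pics/c4.png

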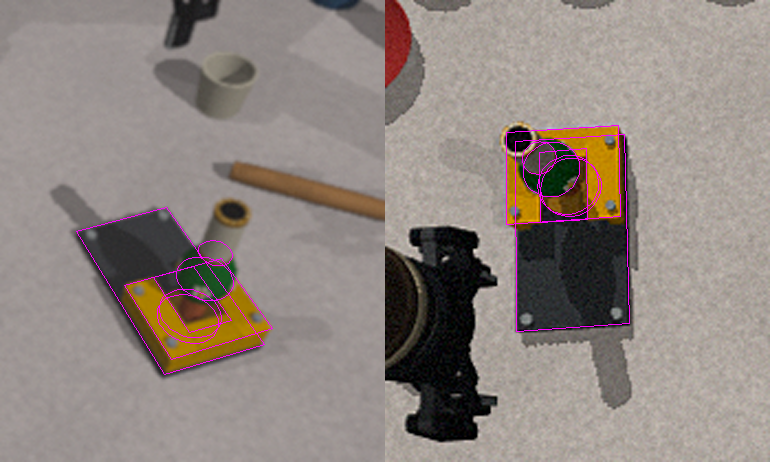

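The vase is upright: its rim is centred at (0.586, 0.237), against 0.5863, 0.2364 for the shoe's origin. The top is 12 mm higher than it was on the bench, so the foot stands flat on the floor. The arm is well clear.

```bash
python3 -c "
from station import manip
print(manip.close_job())"
```

```text
the job is handed in; nothing more can be done
None
```

The green vase stands upright and flat in the yellow shoe, pushed in until the arm felt the back stop and then released. I handed the job in at about 14 s; the blue and red vases were not touched.

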